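Free the sprung guard door of the bend-test box

TASK

Two grey guard boxes stand on the test bench. Open the wider one, the one with the three-roller bend rig inside: press its sprung hook down through the slot in the roof so that the door springs ajar, then swing that door wide open, to about a right angle, and leave it so. Leave the narrower box shut.

Things in the scene. Friction and masses are not known exactly. Their poses are not given: they have to be found in the camera images.
- guard_box: The wider box, grey metal and clear panels, fixed, 140 (x) x 200 (y) x 180 mm high, bend rig inside. Origin: centre of its underside. Its door is its +x face, 12 mm thick (x = 70 to 82), 200 wide, top at z = 180, no handle; upright hinge axis at x = 76, y = -100 mm in this frame, the free edge at y = +100 swings out to +x. Once ajar, closed fingers fit between box and door, to push its inner face.
- guard_tongue (a point): Centre of the upper face of the wider box's hook tongue, a steel plate 44 x 46 mm, 12 mm below the roof top, mid in a roof slot 50 (x) x 56 (y) mm that the door bounds in front. A sprung lever: this point can go down 18 mm (2 N at first, 7 N at the stop); 10 mm or more frees the door; it springs back when let go.
- guard_door (a joint): Opening angle of the wider box's door, rad: 0 shut, held by the hook; 1.75 at its stop. Once freed it springs to about 0.5 by itself within 2 s and stops there, ajar. From there a light push (under 3 N) swings it on, and it stays where it is left (past 1.4 it may creep back to about 1.4).
- small_door_edge (a point): Top corner, mid-thickness, of the free edge of the narrower box's door, which stays shut. That fixed box, 140 x 140 x 180 mm, has the same kind of latch and a stack of brass discs inside. Axes as its box, whose centre lies 76 mm to -x and 70 mm to -y of this point; the point is 180 mm above the bench.

How it is judged (in metres and radians):
On the way:
1. the wider box's door, freed from its hook, stands ajar (0.3 to 0.9 rad) (value of joint guard_door between 0.3 and 0.9 rad), for 0.2 s.
At the end, for the whole second after the job is handed in: The wider box's door stands at rest, open by more than 1.15 rad (66 degrees), and the narrower box's door is still shut (its free edge within 10 mm of where it was) (value of joint guard_door above 1.15 rad and velocity of joint guard_door between -0.1 and 0.1 rad/s and distance of small_door_edge from where it was at the start of the episode below 0.01 m); the robot touches nothing.
It fails at once if the narrower box's door comes open (its free edge moves more than 15 mm) (distance of small_door_edge from where it was at the start of the episode above 0.015 m).
It also fails if it takes over 38 s, if anything falls off the work surface, if the arm or the gripper's body presses on something with over 40 N, if the wrist force passes 120 N, or if a joint passes its speed limit or range.

ROBOT

A 6-joint arm with a two-finger parallel gripper is mounted at the origin on the work surface. World frame = base frame: x ahead of the robot, y to its left, z up, the work surface at z = 0. Lengths are in mm, angles in rad, forces in N, time in s.
With the tool pointing down it reaches from about 400 to 925 mm from the base axis. Payload 12.5 kg.
Tool frame: the origin (TCP) lies at the very end of the fingers, on their centre line; the grasp point (between the pads) lies 19 mm behind it; z points along the fingers, y is the line along which they close (so a half turn about z gives the same grasp; the last joint's range is limited). The gripper opens to 95 mm and grips with 3 to 60 N. Pads are 20 mm wide; open, the fingers measure 119 mm over their backs; the gripper's body (75 mm by 180 mm) begins 59 mm behind the grasp point.
Start: joints at [-1.22, 0.491, 1.559, -0, 1.092, -0.106], TCP at [275.699, -560.928, 184.761] pointing down, gripper open.
Joint ranges: [-3.1, 3.1], [-0.84, 2.19], [0.05, 2.79], [-1.13, 4.28], [0.06, 2.93], [-2.69, 2.69]. Speed limits (rad/s): [2.22, 2.22, 2.79, 3.14, 3.14, 3.14].

INTERFACE

Orientations are given as [roll, pitch, yaw] about the fixed x, y, z axes, in that order (R = Rz(yaw) Ry(pitch) Rx(roll)).
In Python, from cell import * gives the robot as it stands.
- The arm moves only by the tool jog_arm, never from a script. Its argument "targets" is a list of rows, each an object with "turn": the turn, a rotation vector about the world's x, y, z in degrees, a list of three; "slide": the shift along the world's x, y, z in mm, a list of three; "claw": the opening in per cent of the stroke, from 0 (shut) to 100 (fully open). In form: [{"turn": [wx, wy, wz], "slide": [x, y, z], "claw": claw}, ...]. A call has 1 to 5 rows; each row shifts and turns the commanded pose from where the row before left it; what a row does not reach is not made up. A row lasts 1/8 s, in which the tool goes at most 62.5 mm and 10.7 degrees, less where a joint would pass 70% of its speed; a pose out of reach is approached as far as the arm can. A call with a gripper value outside its range is refused whole. The fingers move at their own pace and stop on an object; the grip force is fixed at half the most. Time passes only in rows, so rows that do not move let the fingers close. It gives the time, the measured TCP pose, the force, the opening and the grip force at its end, in the units of the state.
- state(): the state, without advancing time (a new reading comes with each control period).
- read_camera(name): name is "side" or "top" or "wrist"; returns a dict with "frame" (400x640x3 uint8, blue, green, red), "mtx" (3x3 intrinsics, pixels), "k1" (the pictures are not rectified: a ray, as slopes to the right and down, at radius r is drawn at 1 + k1 r^2 times it, then the intrinsics apply), "R" (3x3) and "t" (3): a world point X has camera coordinates R X + t. Camera axes: x right, y down, z forward; pixel columns grow to the right and rows downward; lengths in mm; the calibration is good to about 2 mm. A picture is of the moment at which its call begins. There is no depth.
- job_done(): hands the job in; it is judged then, once.
Trained networks look in the newest picture that a camera, given by its name, has taken for a name from the list of things; names that differ only in an ending like _2 or _b are one class to them, and where a whole thing is asked for, a point or a joint stands for the part that bears it (a point fixed in the world has none). Each returns a list of dicts, best first, with "conf" (0 to 1); they miss things now and then, are a little off and sometimes report something else, mostly with a low value. They report only what shows in the picture. A call takes as long as a camera call.
- look_for(query, camera): "xy" ([column, row] in pixels, amid what is visible of it).
The state is a dict: "t": time; "joints": joint angles; "qvel": joint speeds; "tau": joint torques, N m; "eef_pos": TCP position; "tcp_rot": TCP orientation; "ft_force": force on the tool from outside, world axes, zero at the start; "moment": the same for the moment, N m; "opening": opening from 0.0 (shut) to 1.0 (fully open); "grip_force": force on a finger pad.
Only numpy, scipy, OpenCV 4.12 (cv2) and the standard library are available. Lean on these libraries where they do the work, as an engineer would, in place of code of your own. Each camera call takes 0.05 s, during which the arm holds its last target. There are 200 camera calls.

## Working session

There is one attempt and no reset: what is moved stays moved. The work goes in short steps, Python scripts to look and compute and a tool call to move; the robot and the scene stay as the last step left them, time stands still between calls to the robot, and variables do not carry over. Pictures are saved under pics/ and viewed, at most 10 in all, crops included, and the job is handed in when it is done.

Besides the shell and the picture viewer there is one more tool, called after "Request:" by a JSON object that holds its "fn" and its "kwargs". jog_arm: Moves the arm, as the interface text tells. Its arguments: {"type":"object","properties":{"targets":{"type":"array","items":{"type":"object","properties":{"turn":{"type":"array","items":{"type":"number"}},"slide":{"type":"array","items":{"type":"number"}},"claw":{"type":"number"}}}}},"required":["targets"]}

```bash
ls; mkdir -p pics; python3 - <<'E'
from cell import *
import cv2,numpy as np
for c in ["side","top"]:
    d=read_camera(c); cv2.imwrite(f"pics/{c}0.png",d["frame"])
    print(c,d["mtx"].tolist(),d["k1"],(-d["R"].T@d["t"]).round(0),d["R"].round(2).tolist())
    for q in ["guard_box","guard_tongue","guard_door","small_door_edge"]:
        print(q,[(np.round(o["xy"],1).tolist(),round(o["conf"],2)) for o in look_for(q,c)][:4])
print(state())
E
```

```text
pics
side [[447.32277434471933, 0.0, 313.7626949886603], [0.0, 447.32277434471933, 210.33814494213294], [0.0, 0.0, 1.0]] 0.013412370619212384 [ 172.  142. 1060.] [[-0.4, -0.92, 0.01], [-0.87, 0.38, -0.32], [0.29, -0.14, -0.95]]
guard_box []
guard_tongue [([375.3, 181.1], 0.9)]
guard_door [([373.4, 163.0], 0.81), ([373.5, 180.8], 0.61)]
small_door_edge [([235.2, 234.7], 0.65)]
top [[428.64270955773003, 0.0, 316.88669510447414], [0.0, 428.64270955773003, 208.2228304877955], [0.0, 0.0, 1.0]] -0.07276994757319992 [ 253.  -23. 1109.] [[0.12, -0.99, 0.0], [-0.97, -0.11, -0.21], [0.21, 0.02, -0.98]]
guard_box [([392.0, 228.0], 0.76)]
guard_tongue [([375.7, 212.5], 0.77)]
guard_door [([387.3, 201.1], 0.72)]
small_door_edge [([237.3, 192.2], 0.55)]
{'t': 0.5, 'joints': array([-1.21957137e+00,  4.90942069e-01,  1.55895194e+00,  4.65066209e-06,
        1.09168759e+00, -1.05568963e-01]), 'qvel': array([ 0.00062496, -0.0002728 , -0.00201329,  0.00079861, -0.00086788,
        0.00059349]), 'tau': array([-1.88101716e-03, -6.12055063e+01, -2.58286393e+01,  6.92325924e-02,
        4.46954090e-02, -1.70443371e-05]), 'eef_pos': array([ 275.7082447 , -560.89678524,  184.71688327]), 'tcp_rot': array([ 3.14158123e+00, -2.93953069e-06,  4.56791781e-01]), 'ft_force': array([ 0.5988506 ,  0.07514143, -0.44257205]), 'moment': array([-0.01354412, -0.03243618, -0.05766226]), 'grip_force': 0.0, 'opening': 1.0017133801676765}
```

View pics/side0.png

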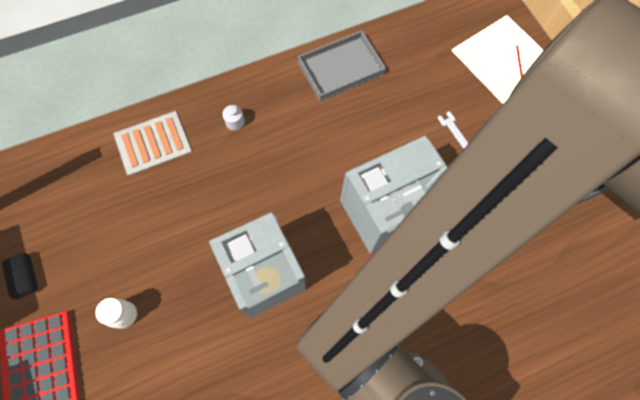

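View pics/top0.png

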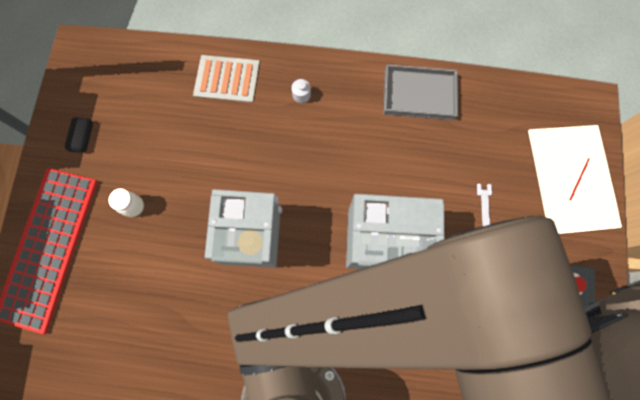

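The wider box (three-roller rig) is on the right: its tongue is at about (375,181) in side and (376,212) in top. Its door is the upper edge in both pictures, with the free edge on the left. The narrow box with the brass disc is at left, about (243,228) in top.

```bash
cat > h.py <<'E'
from cell import *
import cv2,numpy as np
def ray(d,xy):
    u=cv2.undistortPoints(np.array([[xy]],float),d["mtx"],np.array([d["k1"],0,0,0,0.]))[0,0]
    return -d["R"].T@d["t"], d["R"].T@np.array([u[0],u[1],1])
def plane(d,xy,z):
    o,v=ray(d,xy); return o+v*(z-o[2])/v[2]
def tri(*dx):
    A=0;b=0
    for d,xy in dx:
        o,v=ray(d,xy); v=v/np.linalg.norm(v); P=np.eye(3)-np.outer(v,v); A=A+P; b=b+P@o
    return np.linalg.solve(A,b)
def proj(d,X):
    return cv2.projectPoints(np.array([X],float),cv2.Rodrigues(d["R"])[0],d["t"],d["mtx"],np.array([d["k1"],0,0,0,0.]))[0][0,0]
E
python3 - <<'E'
from h import *
s=read_camera("side");t=read_camera("top")
print("tongue",tri((s,(375.2,181)),(t,(375.7,212.5))),plane(s,(375.2,181),168),plane(t,(375.7,212.5),168))
print("small",tri((s,(235.2,234.7)),(t,(237.3,192.2))))
for n,d,pts in [("side",s,[(342,180),(427,138),(210,239),(275,213)]),("top",t,[(355,196),(444,199),(214,190),(277,193)])]:
    for p in pts: print(n,p,plane(d,p,180).round(0))
print(t["R"].round(3))
for n,d in (("s",s),("t",t)):
    f=d["frame"]; f=f[120:290,200:460] if n=="s" else f[170:290,200:460]
    cv2.imwrite(f"pics/c{n}.png",cv2.resize(f,None,fx=3,fy=3,interpolation=cv2.INTER_CUBIC))
E
```

```text
tongue [ 460.84943426 -137.91153898  160.11793819] [ 456.19551098 -136.37647214  168.        ] [ 461.21579378 -135.96991433  168.        ]
small [475.81790617 184.67939379 139.0860384 ]
side (342, 180) [483. -69. 180.]
side (427, 138) [ 499. -283.  180.]
side (210, 239) [472. 231. 180.]
side (275, 213) [471.  90. 180.]
top (355, 196) [491. -85. 180.]
top (444, 199) [ 507. -285.  180.]
top (214, 190) [468. 230. 180.]
top (277, 193) [477.  89. 180.]
[[ 0.115 -0.993  0.005]
 [-0.971 -0.114 -0.211]
 [ 0.211  0.02  -0.977]]
```

View pics/ct.png

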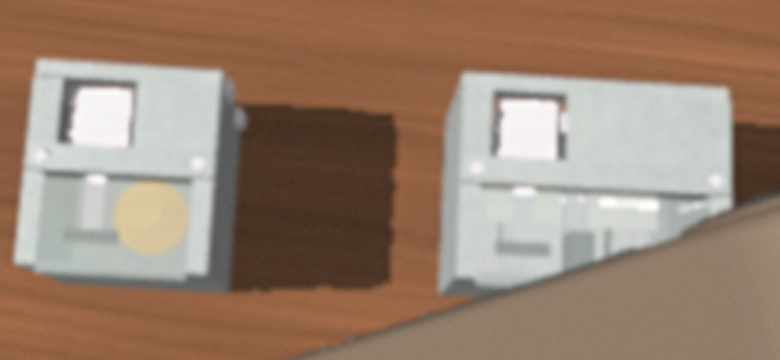

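View pics/cs.png

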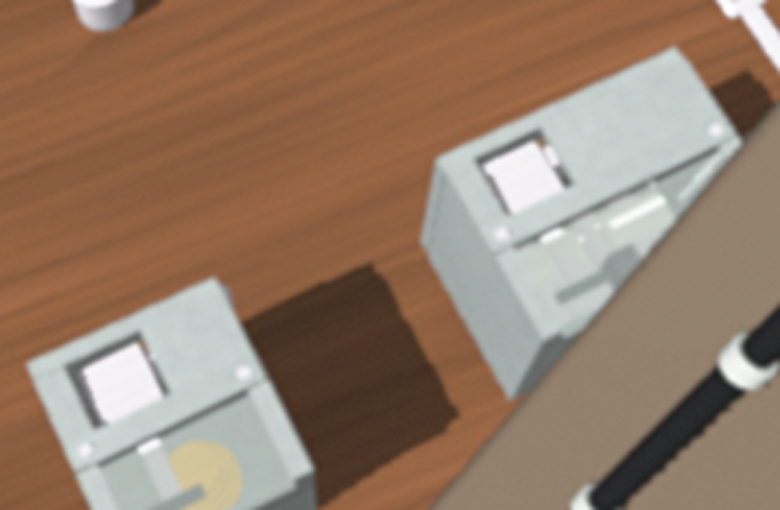

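Both crops confirm it: the tongue is the white plate in the left half of the wide roof, at top (376.7,212.7) and side (374.3,179). The wide roof's front corners are at top (354.3,194) and (443.3,199.3), and side (345.7,173.3) and (425.7,136).

```bash
python3 - <<'E'
from h import *
s=read_camera("side");t=read_camera("top")
FL=tri((s,(345.7,173.3)),(t,(354.3,194)));FR=tri((s,(425.7,136)),(t,(443.3,199.3)));T=tri((s,(374.3,179)),(t,(376.7,212.7)))
print(FL,FR,np.linalg.norm(FL-FR),T)
e=(FL-FR)[:2];yaw=np.arctan2(-e[0],e[1]);print("yaw",np.degrees(yaw))
c,n=np.cos(yaw),np.sin(yaw);R=np.array([[c,-n],[n,c]])
m=(FL+FR)[:2]/2; print("box centre",m-R@[82,0],"tongue in box",R.T@(T[:2]-m)+[82,0],"hinge",m+R@[-6,-100])
w=read_camera("wrist");print((-w["R"].T@w["t"]),w["R"].round(2).tolist())
E
```

```text
[496.1950857  -83.85410557 173.99457878] [ 507.94263257 -285.93002208  172.06900463] 202.42625503150833 [ 462.81301163 -138.8240675   161.67992503]
yaw 3.3271067073128457
box centre [ 420.20707249 -189.65104348] tongue in box [45.48393712 48.268613  ] hinge [ 501.88260604 -285.07172897]
[ 342.429752   -528.34660671  384.09494976] [[0.44, -0.9, -0.0], [-0.87, -0.42, 0.27], [-0.24, -0.12, -0.96]]
```

Request:
{"fn": "jog_arm", "kwargs": {"targets": [{"turn":[0,0,0],"slide":[18,40,13],"claw":0},{"turn":[0,0,0],"slide":[18,40,13],"claw":0},{"turn":[0,0,0],"slide":[18,40,13],"claw":0},{"turn":[0,0,0],"slide":[18,40,13],"claw":0},{"turn":[0,0,0],"slide":[18,40,13],"claw":0}]}}

```text
t: 1.38
eef_pos: [366.1, -359.6, 250.3]
tcp_rot: [3.141, -0.0, 0.457]
ft_force: [1.1, -0.7, 0.5]
opening: 0.528
grip_force: 0.0
```

Request:
{"fn": "jog_arm", "kwargs": {"targets": [{"turn":[0,0,0],"slide":[18,40,0],"claw":0},{"turn":[0,0,0],"slide":[18,40,0],"claw":0},{"turn":[0,0,0],"slide":[18,40,0],"claw":0},{"turn":[0,0,0],"slide":[18,40,0],"claw":0},{"turn":[0,0,0],"slide":[18,40,0],"claw":0}]}}

```text
t: 2.0
eef_pos: [456.2, -159.6, 250.0]
tcp_rot: [3.141, -0.0, 0.457]
ft_force: [1.0, 0.1, 0.3]
opening: 0.024
grip_force: 0.0
```

Request:
{"fn": "jog_arm", "kwargs": {"targets": [{"turn":[0,0,0],"slide":[6,22,0],"claw":0},{"turn":[0,0,0],"slide":[0,0,0],"claw":0}]}}

```text
t: 2.25
eef_pos: [462.0, -137.8, 249.9]
tcp_rot: [3.141, -0.0, 0.459]
ft_force: [-0.2, -0.5, -0.6]
opening: 0.004
grip_force: 0.0
```

```bash
python3 - <<'E'
from h import *
w=read_camera("wrist");s=state();print(s["t"],s["eef_pos"],s["tcp_rot"],s["opening"])
cv2.imwrite("pics/w1.png",w["frame"])
o=look_for("guard_tongue","wrist");print(o)
for q in o[:2]: print(plane(w,q["xy"],168))
print("tcp px",proj(w,s["eef_pos"]))
E
```

```text
2.3 [ 461.75726042 -138.68699052  249.84870247] [3.14127145e+00 2.10375398e-05 4.58269944e-01] 0.004713507500997545
[{'xy': [325.9, 198.3], 'conf': 0.75}]
[ 462.34132311 -141.04824057  168.        ]
tcp px [323.81017404 225.7893869 ]
```

View pics/w1.png

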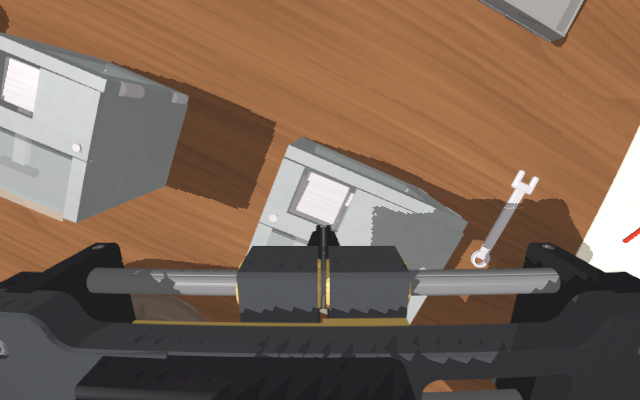

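The tongue shows whole at about (326,198), just beyond the closed fingertips. The wrist fix of (462,-141) agrees with the triangulation to about 2 mm, so I'm pressing now.

Request:
{"fn": "jog_arm", "kwargs": {"targets": [{"turn":[0,0,0],"slide":[0,-1,-40],"claw":0},{"turn":[0,0,0],"slide":[0,0,-30],"claw":0},{"turn":[0,0,0],"slide":[0,0,-8],"claw":0},{"turn":[0,0,0],"slide":[0,0,-8],"claw":0}]}}

```text
t: 2.85
eef_pos: [462.0, -140.7, 164.1]
tcp_rot: [3.141, -0.001, 0.456]
ft_force: [-1.0, 0.2, -0.2]
opening: 0.006
grip_force: 0.0
```

Request:
{"fn": "jog_arm", "kwargs": {"targets": [{"turn":[0,0,0],"slide":[0,0,-5],"claw":0},{"turn":[0,0,0],"slide":[0,0,-5],"claw":0},{"turn":[0,0,0],"slide":[0,0,0],"claw":0},{"turn":[0,0,0],"slide":[0,0,0],"claw":0}]}}

```text
t: 3.35
eef_pos: [461.8, -139.9, 154.0]
tcp_rot: [3.141, -0.0, 0.457]
ft_force: [0.6, 1.2, 0.2]
opening: 0.007
grip_force: 0.0
```

```bash
python3 - <<'E'
from h import *
w=read_camera("wrist");f1=w["frame"];s=read_camera("side")
print([state()["ft_force"].round(1) for _ in range(2)],look_for("guard_tongue","wrist")[:2],look_for("guard_door","side")[:2])
a=cv2.resize(s["frame"][100:300,200:520],(800,500),interpolation=cv2.INTER_CUBIC)
cv2.imwrite("pics/w2.png",f1);cv2.imwrite("pics/s2.png",a)
E
```

```text
[array([ 0.6,  1.6, -0.5]), array([ 0.6,  1.6, -0.5])] [{'xy': [315.2, 223.1], 'conf': 0.96}] []
```

View pics/w2.png

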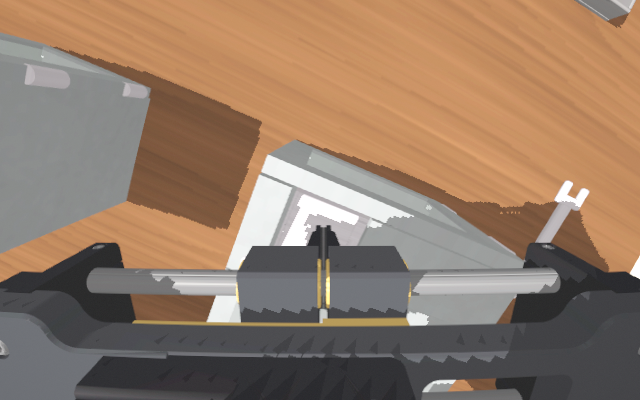

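The door is still shut, and the tongue is visible at about (320,215) behind the fingertips, apparently not touched yet. I'll keep lowering and watch the force.

Request:
{"fn": "jog_arm", "kwargs": {"targets": [{"turn":[0,0,0],"slide":[0,0,-4],"claw":0},{"turn":[0,0,0],"slide":[0,0,0],"claw":0}]}}

```text
t: 3.8
eef_pos: [461.5, -139.8, 149.4]
tcp_rot: [-3.141, 0.0, 0.457]
ft_force: [0.3, -0.4, 0.3]
opening: 0.003
grip_force: 0.0
```

Request:
{"fn": "jog_arm", "kwargs": {"targets": [{"turn":[0,0,0],"slide":[0,0,-3],"claw":0},{"turn":[0,0,0],"slide":[0,0,0],"claw":0}]}}

```text
t: 4.05
eef_pos: [461.6, -139.9, 146.5]
tcp_rot: [-3.141, 0.0, 0.457]
ft_force: [0.2, 0.1, 0.7]
opening: 0.005
grip_force: 0.0
```

```bash
python3 - <<'E'
from h import *
s=read_camera("side");t=read_camera("top");w=read_camera("wrist");st=state()
e=st["eef_pos"]
# wrist camera at w1: same orientation, TCP shift
w1=dict(w); C=-w["R"].T@w["t"]; C1=C+np.array([461.76,-138.69,249.85])-e; w1["t"]=-w["R"]@C1
w2=dict(w); C2=C+np.array([461.8,-139.9,154.0])-e; w2["t"]=-w["R"]@C2
print("tongue w1+s",tri((w1,(324,195)),(s,(374.3,179))),"w1+t",tri((w1,(324,195)),(t,(376.7,212.7))))
print("FL w1+w2",tri((w1,(291,142)),(w2,(267,157))),"w1+s",tri((w1,(291,142)),(s,(345.7,173.3))),"w1+t",tri((w1,(291,142)),(t,(354.3,194))))
X=[462.3,-140,168]
print(proj(w1,X),proj(w2,X))
print(st["ft_force"],e,C-e)
print([ (o["xy"],o["conf"]) for o in look_for("guard_tongue","wrist")])
a=w["frame"][120:270,200:440];b=s["frame"][110:260,310:550]
cv2.imwrite("pics/x3.png",cv2.resize(np.vstack([a,b]),None,fx=2,fy=2,interpolation=cv2.INTER_CUBIC))
E
```

```text
tongue w1+s [ 463.1204122  -138.98968091  161.67070907] w1+t [ 462.70279711 -139.32890686  160.39565937]
FL w1+w2 [503.95708049 -90.41463837 223.67816407] w1+s [498.22042951 -85.83179295 167.15001137] w1+t [498.39749792 -84.95386964 166.09606394]
[324.30984173 197.37916255] [323.30785355 231.56618574]
[ 0.58196487  1.10701956 -0.46037922] [ 461.71010197 -139.92870859  146.76426725] [ 66.73800476  32.56660595 199.27575622]
[([316.4, 222.8], 0.61)]
```

View pics/x3.png

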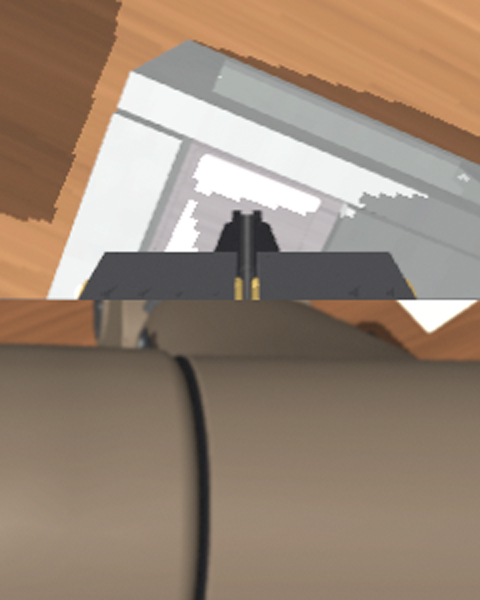

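```bash
python3 - <<'E'
from h import *
w=read_camera("wrist");print(w["mtx"][0,0],w["k1"])
C=np.array([420.2,-189.65]);y=np.radians(3.33);R=np.array([[np.cos(y),-np.sin(y)],[np.sin(y),np.cos(y)]])
def P(x,yy,z): return (proj(w,[*(C+R@[x,yy]),z])-[200,120])*2
for n,p in dict(FLtop=(82,100,180),FLbot=(82,100,0),FLin=(70,100,180),slotFL=(70,76,180),slotFR=(70,20,180)).items(): print(n,P(*p).round())
for z in (180,168,150,140): print("tongue F edge z",z,P(67,71,z).round(),P(67,25,z).round(), "centre",P(45,48,z).round())
E
```

```text
282.21671301498793 -0.04836888456301317
FLtop [130.  73.]
FLbot [189.  38.]
FLin [116. 110.]
slotFL [191. 140.]
slotFR [357. 208.]
tongue F edge z 180 [202. 155.] [339. 210.] centre [244. 244.]
tongue F edge z 168 [205. 146.] [333. 198.] centre [244. 230.]
tongue F edge z 150 [209. 134.] [326. 182.] centre [244. 211.]
tongue F edge z 140 [210. 128.] [322. 174.] centre [245. 202.]
```

Request:
{"fn": "jog_arm", "kwargs": {"targets": [{"turn":[0,0,0],"slide":[0,0,-3],"claw":0},{"turn":[0,0,0],"slide":[0,0,0],"claw":0}]}}

```text
t: 4.55
eef_pos: [461.6, -139.9, 143.5]
tcp_rot: [-3.141, 0.0, 0.457]
ft_force: [0.6, 0.3, 0.1]
opening: 0.003
grip_force: 0.0
```

Request:
{"fn": "jog_arm", "kwargs": {"targets": [{"turn":[0,0,0],"slide":[0,0,-3],"claw":0},{"turn":[0,0,0],"slide":[0,0,0],"claw":0}]}}

```text
t: 4.8
eef_pos: [461.6, -139.9, 140.5]
tcp_rot: [-3.141, 0.0, 0.457]
ft_force: [-0.5, -0.7, 0.2]
opening: 0.002
grip_force: 0.0
```

```bash
python3 - <<'E'
from h import *
w=read_camera("wrist");s=state();print(s["eef_pos"],s["ft_force"],s["tau"].round(1))
cv2.imwrite("pics/w4.png",cv2.resize(w["frame"][120:260,240:420],None,fx=4,fy=4,interpolation=cv2.INTER_CUBIC))
E
```

```text
[ 461.64061093 -139.89972207  140.63492081] [-0.77787086 -0.56177913  0.0556345 ] [ -0.  -46.3 -20.8   0.1  -0.   -0. ]
```

View pics/w4.png

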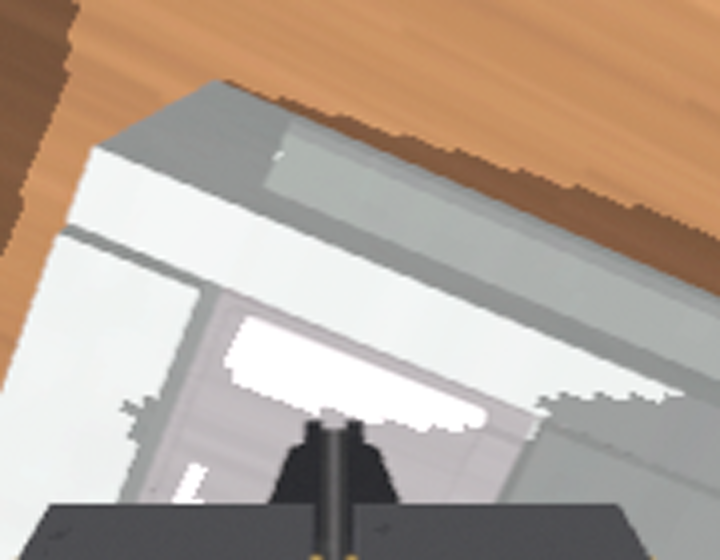

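```bash
python3 - <<'E'
from h import *
w=read_camera("wrist");st=state();e=st["eef_pos"]
w1=dict(w); C0=-w["R"].T@w["t"]; w1["t"]=-w["R"]@(C0+np.array([461.76,-138.69,249.85])-e)
s=read_camera("side");t=read_camera("top")
C=np.array([420.2,-189.65]);y=np.radians(3.33);R=np.array([[np.cos(y),-np.sin(y)],[np.sin(y),np.cos(y)]])
X=lambda p:[*(C+R@p[:2]),p[2]]
for n,p in dict(FLtop=(82,100,180),FRtop=(82,-100,180),FLbot=(82,100,0),FLin=(70,100,180),slotFL=(70,76,180),slotFR=(70,20,180),slotBL=(20,76,180),tongue=(45,48,168)).items():
    print(n,*[(c,proj(d,X(p)).round(1).tolist()) for c,d in (("w1",w1),("w",w),("side",s),("top",t))])
f=cv2.imread("pics/w1.png")
cv2.imwrite("pics/w5.png",cv2.resize(f[110:250,240:420],None,fx=4,fy=4,interpolation=cv2.INTER_CUBIC))
E
```

```text
FLtop ('w1', [287.9, 144.4]) ('w', [262.7, 157.7]) ('side', [346.2, 171.8]) ('top', [355.2, 193.6])
FRtop ('w1', [470.7, 221.9]) ('w', [549.9, 276.7]) ('side', [425.9, 134.3]) ('top', [443.9, 198.7])
FLbot ('w1', [301.9, 135.8]) ('w', [294.2, 139.4]) ('side', [340.6, 200.7]) ('top', [348.9, 210.2])
FLin ('w1', [283.4, 156.2]) ('w', [255.8, 176.9]) ('side', [348.9, 176.4]) ('top', [355.0, 198.8])
slotFL ('w1', [306.8, 165.9]) ('w', [294.5, 192.6]) ('side', [358.7, 171.8]) ('top', [365.7, 199.4])
slotFR ('w1', [359.9, 188.0]) ('w', [380.8, 227.4]) ('side', [381.4, 161.0]) ('top', [390.7, 200.8])
slotBL ('w1', [288.1, 211.8]) ('w', [265.8, 263.7]) ('side', [370.2, 191.2]) ('top', [364.9, 221.4])
tongue ('w1', [323.6, 197.0]) ('w', [322.2, 238.3]) ('side', [375.1, 178.1]) ('top', [377.1, 212.2])
```

View pics/w5.png

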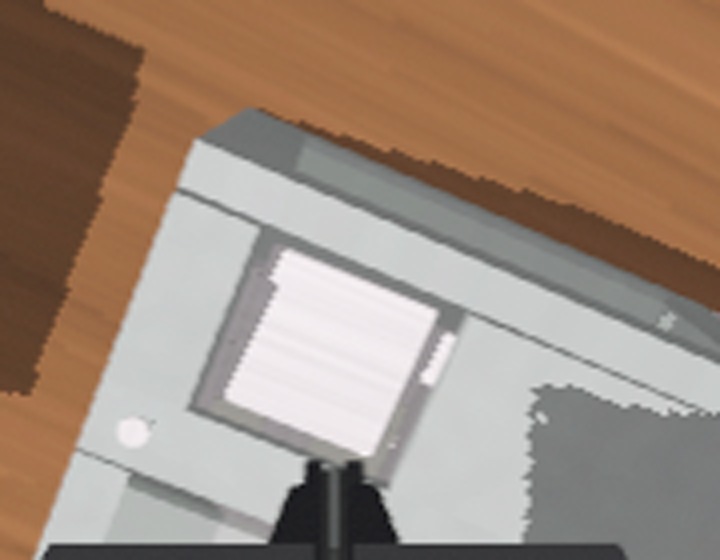

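Request:
{"fn": "jog_arm", "kwargs": {"targets": [{"turn":[0,0,0],"slide":[0,0,-6],"claw":0},{"turn":[0,0,0],"slide":[0,0,0],"claw":0}]}}

```text
t: 5.25
eef_pos: [462.0, -140.0, 134.6]
tcp_rot: [3.141, -0.0, 0.457]
ft_force: [2.6, 0.2, 1.5]
opening: 0.005
grip_force: 1.1
```

```bash
python3 - <<'E'
from h import *
w=read_camera("wrist");s=state();print(s["t"],s["eef_pos"],s["ft_force"],s["moment"],s["tau"].round(2),s["joints"])
f=w["frame"];g=f[185:260,270:390]
m=(f.min(axis=2)>235);m[:180]=0;m[240:]=0;m[:,:280]=0;m[:,390:]=0
n,l,st,c=cv2.connectedComponentsWithStats(m.astype(np.uint8));print(st[1:][st[1:,4]>30])
E
```

```text
5.3 [ 461.94517555 -140.00926113  134.70956697] [1.23042036 0.36745126 1.58298248] [ 0.02557056 -0.24903479  0.01708907] [-1.500e-01 -4.548e+01 -1.903e+01 -1.000e-02  2.600e-01  1.000e-02] [-4.31224310e-01  3.56659845e-01  1.95828461e+00 -3.01021592e-05
  8.26204199e-01  6.82828097e-01]
[[ 280  180  110   44 1861]
 [ 280  193    7   19   75]
 [ 300  202   61   27  765]]
```

Request:
{"fn": "jog_arm", "kwargs": {"targets": [{"turn":[0,0,0],"slide":[0,0,-4],"claw":0},{"turn":[0,0,0],"slide":[0,0,0],"claw":0}]}}

```text
t: 5.55
eef_pos: [461.9, -140.0, 130.7]
tcp_rot: [3.141, -0.0, 0.457]
ft_force: [2.5, 0.1, 4.8]
opening: 0.006
grip_force: 2.4
```

Request:
{"fn": "jog_arm", "kwargs": {"targets": [{"turn":[0,0,0],"slide":[0,0,-4],"claw":0},{"turn":[0,0,0],"slide":[0,0,0],"claw":0}]}}

```text
t: 5.8
eef_pos: [461.9, -140.1, 126.8]
tcp_rot: [3.141, -0.0, 0.457]
ft_force: [1.7, -0.8, 5.6]
opening: 0.004
grip_force: 2.9
```

Request:
{"fn": "jog_arm", "kwargs": {"targets": [{"turn":[0,0,0],"slide":[0,0,-3],"claw":0},{"turn":[0,0,0],"slide":[0,0,-2],"claw":0},{"turn":[0,0,0],"slide":[0,0,0],"claw":0},{"turn":[0,0,0],"slide":[0,0,0],"claw":0},{"turn":[0,0,0],"slide":[0,0,0],"claw":0}]}}

```text
t: 6.42
eef_pos: [461.7, -140.0, 122.1]
tcp_rot: [3.141, 0.0, 0.457]
ft_force: [0.4, -0.2, 7.4]
opening: 0.001
grip_force: 3.6
```

```bash
python3 - <<'E'
from h import *
w=read_camera("wrist");s=state();print(s["t"],s["eef_pos"],s["ft_force"])
cv2.imwrite("pics/w6.png",w["frame"])
E
```

```text
6.475 [ 461.66817192 -140.02090494  122.06668988] [ 1.49261926 -1.1571366   7.43980641]
```

View pics/w6.png

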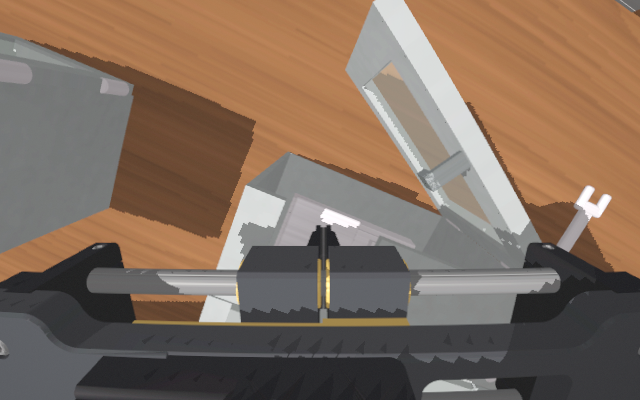

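The door now stands ajar: its top edge runs from about (375,0) to (530,240). The tongue is held down at (340,218) under the fingers.

Request:
{"fn": "jog_arm", "kwargs": {"targets": [{"turn":[0,0,0],"slide":[0,0,25],"claw":0},{"turn":[0,0,0],"slide":[0,0,35],"claw":0},{"turn":[0,0,0],"slide":[0,0,40],"claw":0},{"turn":[0,0,0],"slide":[0,0,0],"claw":0}]}}

```text
t: 6.98
eef_pos: [462.1, -140.1, 223.7]
tcp_rot: [3.139, -0.002, 0.457]
ft_force: [0.1, 0.5, -0.8]
opening: 0.006
grip_force: 0.0
```

```bash
python3 - <<'E'
from h import *
w=read_camera("wrist");s=state();e=s["eef_pos"];print(s["t"],e,s["ft_force"])
w6=dict(w); C0=-w["R"].T@w["t"]; w6["t"]=-w["R"]@(C0+np.array([461.7,-140.0,122.1])-e)
C=np.array([420.2,-189.65]);y=np.radians(3.33);R=np.array([[np.cos(y),-np.sin(y)],[np.sin(y),np.cos(y)]])
for p in [(375,1),(402,1),(525,238),(470,157)]: print(p,"box",(R.T@(plane(w6,p,180)[:2]-C)).round(0))
for th in (.4,.5,.6): # predicted top corners, now and in w6
    u=np.array([np.sin(th),np.cos(th)]);n=np.array([-np.cos(th),np.sin(th)])
    for k in(6,-6): q=C+R@(np.array([76,-100])+200*u+k*n); print(th,k,q.round(0),proj(w6,[*q,180]).round(0),proj(w,[*q,180]).round(0))
print(look_for("guard_door","wrist")[:2],look_for("guard_door","top")[:2])
W=lambda p:C+R@np.array(p)
for p in [(110,50),(130,42),(186,3),(220,-55),(228,-58)]: print(p,W(p).round(0))
E
```

```text
7.025 [ 461.4578941  -139.86147201  222.11102062] [-0.40127553 -0.55799784 -0.12447127]
(375, 1) box [172.  75.]
(402, 1) box [177.  64.]
(525, 238) box [101. -53.]
(470, 157) box [127.  -0.]
0.4 6 [563. -95.] [331.  42.] [327.  76.]
0.4 -6 [575. -99.] [349.  22.] [338.  65.]
0.5 6 [ 582. -102.] [363.   9.] [346.  58.]
0.5 -6 [ 593. -107.] [384.  -8.] [358.  48.]
0.6 6 [ 600. -111.] [399. -20.] [366.  42.]
0.6 -6 [ 610. -117.] [422. -35.] [379.  33.]
[{'xy': [401.1, 138.0], 'conf': 0.89}] []
(110, 50) [ 527. -133.]
(130, 42) [ 548. -140.]
(186, 3) [ 606. -176.]
(220, -55) [ 643. -232.]
(228, -58) [ 651. -234.]
```

The door stands at about 0.53 rad. I'll put the fingers into the gap at about (527,-137) and then sweep.

Request:
{"fn": "jog_arm", "kwargs": {"targets": [{"turn":[0,0,0],"slide":[33,2,0],"claw":0},{"turn":[0,0,0],"slide":[33,2,0],"claw":0},{"turn":[0,0,0],"slide":[0,0,-40],"claw":0},{"turn":[0,0,0],"slide":[0,0,-40],"claw":0},{"turn":[0,0,0],"slide":[0,0,-25],"claw":0}]}}

```text
t: 7.75
eef_pos: [526.2, -135.3, 113.5]
tcp_rot: [-3.138, 0.003, 0.457]
ft_force: [1.1, 0.2, 0.4]
opening: 0.002
grip_force: 0.0
```

Request:
{"fn": "jog_arm", "kwargs": {"targets": [{"turn":[0,0,0],"slide":[10,-2,0],"claw":0},{"turn":[0,0,0],"slide":[12,-5,0],"claw":0},{"turn":[0,0,0],"slide":[12,-6,0],"claw":0},{"turn":[0,0,0],"slide":[12,-7,0],"claw":0}]}}

```text
t: 8.25
eef_pos: [574.8, -156.5, 117.4]
tcp_rot: [3.141, -0.001, 0.457]
ft_force: [-0.7, 0.8, 0.8]
opening: 0.005
grip_force: 0.4
```

Request:
{"fn": "jog_arm", "kwargs": {"targets": [{"turn":[0,0,0],"slide":[11,-7,0],"claw":0},{"turn":[0,0,0],"slide":[11,-7,0],"claw":0},{"turn":[0,0,0],"slide":[10,-8,0],"claw":0},{"turn":[0,0,0],"slide":[9,-10,0],"claw":0},{"turn":[0,0,0],"slide":[9,-10,0],"claw":0}]}}

```text
t: 8.88
eef_pos: [624.1, -198.6, 116.7]
tcp_rot: [-3.141, 0.0, 0.457]
ft_force: [-2.4, 0.8, -0.2]
opening: 0.007
grip_force: 0.7
```

Request:
{"fn": "jog_arm", "kwargs": {"targets": [{"turn":[0,0,0],"slide":[8,-11,0],"claw":0},{"turn":[0,0,0],"slide":[7,-11,0],"claw":0},{"turn":[0,0,0],"slide":[6,-11,0],"claw":0},{"turn":[0,0,0],"slide":[3,-8,0],"claw":0},{"turn":[0,0,0],"slide":[0,0,0],"claw":0}]}}

```text
t: 9.5
eef_pos: [648.0, -239.7, 116.7]
tcp_rot: [3.141, -0.0, 0.456]
ft_force: [0.1, -0.3, -0.3]
opening: 0.005
grip_force: 0.0
```

```bash
python3 - <<'E'
from h import *
w=read_camera("wrist");t=read_camera("top");s=state();print(s["t"],s["eef_pos"],s["ft_force"])
for c,d in (("wrist",w),("top",t)):
    for o in look_for("guard_door",c)[:2]: print(c,o,plane(d,o["xy"],150).round(0))
C=np.array([420.2,-189.65]);y=np.radians(3.33);R=np.array([[np.cos(y),-np.sin(y)],[np.sin(y),np.cos(y)]])
b=R.T@(s["eef_pos"][:2]-C)-[76,-100];r=np.hypot(*b);print("box rel hinge",b,"angle est",np.arctan2(b[0],b[1])+np.arcsin(19/r))
E
```

```text
9.6 [ 647.79230814 -239.03071692  116.85267311] [ 0.2045746   0.05411941 -0.53698873]
wrist {'xy': [357.9, 206.5], 'conf': 0.56} [ 679. -248.  150.]
box rel hinge [148.33966213  37.48256307] angle est 1.4477991130043064
```

Request:
{"fn": "jog_arm", "kwargs": {"targets": [{"turn":[0,0,0],"slide":[-4,20,0],"claw":0},{"turn":[0,0,0],"slide":[0,15,10],"claw":0},{"turn":[0,0,0],"slide":[0,0,45],"claw":0},{"turn":[0,0,0],"slide":[0,0,45],"claw":0},{"turn":[0,0,0],"slide":[0,0,40],"claw":0}]}}

```text
t: 10.32
eef_pos: [643.8, -202.5, 259.5]
tcp_rot: [3.14, -0.001, 0.458]
ft_force: [-0.2, 0.4, -0.6]
opening: 0.007
grip_force: 0.0
```

Request:
{"fn": "jog_arm", "kwargs": {"targets": [{"turn":[0,0,0],"slide":[-35,10,30],"claw":0},{"turn":[0,0,0],"slide":[-35,10,20],"claw":0},{"turn":[0,0,0],"slide":[-35,10,0],"claw":0},{"turn":[0,0,0],"slide":[0,0,0],"claw":0},{"turn":[0,0,0],"slide":[0,0,0],"claw":0}]}}

```text
t: 10.95
eef_pos: [539.1, -173.4, 307.4]
tcp_rot: [3.141, -0.001, 0.457]
ft_force: [-0.8, 0.7, -0.6]
opening: 0.003
grip_force: 0.0
```

```bash
python3 - <<'E'
from h import *
w=read_camera("wrist");t=read_camera("top");sd=read_camera("side");s=state();print(s["t"],s["eef_pos"],s["ft_force"])
C=np.array([420.2,-189.65]);y=np.radians(3.33);R=np.array([[np.cos(y),-np.sin(y)],[np.sin(y),np.cos(y)]])
for c,d in (("wrist",w),("top",t),("side",sd)):
    for o in look_for("guard_door",c)[:2]:
        b=R.T@(plane(d,o["xy"],120)[:2]-C)-[76,-100]; print(c,o,b.round(0),"angle",np.arctan2(b[0],b[1]))
    print([ (o["xy"],o["conf"]) for o in look_for("small_door_edge",c)[:1]])
# bright door-top strip: rectify the z=180 plane in box axes about the hinge
M=[]
src=[];dst=[]
for x,yy in [(-20,-60),(240,-60),(240,200),(-20,200)]:
    q=C+R@np.array([76+x,-100+yy]); src.append(proj(w,[*q,180])); dst.append([(x+20),(200-yy)])
H=cv2.getPerspectiveTransform(np.float32(src),np.float32(dst))
g=cv2.cvtColor(cv2.warpPerspective(w["frame"],H,(260,260)),cv2.COLOR_BGR2HSV)
# low-saturation fraction along a line from hinge for each angle
for th in np.arange(.4,1.75,.1):
    v=[g[int(200-r*np.cos(th)),int(20+r*np.sin(th)),1:].tolist() for r in range(60,195,5)]
    v=np.array(v); print(round(th,1),"sat",v[:,0].mean().round(),"val",v[:,1].mean().round())
E
```

```text
11.1 [ 539.30047505 -173.82531994  306.46794044] [ 0.18787943 -0.83139219  0.21777819]
wrist {'xy': [403.0, 159.4], 'conf': 0.8} [111.  18.] angle 1.4097414061138074
wrist {'xy': [87.0, 119.5], 'conf': 0.28} [ -5. 439.] angle -0.012346022423418946
[([85.3, 116.9], 0.85)]
[([241.5, 194.5], 0.69)]
side {'xy': [376.4, 123.3], 'conf': 0.82} [105.  59.] angle 1.0574775990088865
[([216.5, 240.4], 0.46)]
0.4 sat 104.0 val 146.0
0.5 sat 120.0 val 152.0
0.6 sat 131.0 val 161.0
0.7 sat 128.0 val 168.0
0.8 sat 118.0 val 170.0
0.9 sat 105.0 val 174.0
1.0 sat 94.0 val 174.0
1.1 sat 71.0 val 173.0
1.2 sat 32.0 val 170.0
1.3 sat 23.0 val 169.0
1.4 sat 3.0 val 193.0
1.5 sat 79.0 val 139.0
1.6 sat 134.0 val 105.0
1.7 sat 135.0 val 105.0
```

The door-top strip reads 1.4 rad and the narrow door is still shut where it was. The arm is clear, so I'm handing in.

```bash
python3 -c "
from cell import *
print(job_done())"
```

```text
the job is handed in; nothing more can be done
None
```

The wider box's door was freed from its hook and left open at about 1.4 rad (80°), the narrower box looked untouched and shut, and the arm was clear when I handed the job in at about 11 s; the verdict was not shown.

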